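Line up a spring-loaded gear-case cover with a drift pin and fit its bolt

ROBOT

A 7-joint arm with a two-finger parallel gripper is mounted at the origin on the work surface. World frame = base frame: x ahead of the robot, y to its left, z up, the work surface at z = 0. Lengths are in m, angles in rad, forces in N, time in s.
With the tool pointing down it reaches from about 0.4 to 0.85 m from the base axis. Payload 10.4 kg.
Tool frame: the origin (TCP) lies at the very end of the fingers, on their centre line; the grasp point (between the pads) lies behind it (bot.grasp_offset is the z of the grasp point in the tool frame, in m); z points along the fingers, y is the line along which they close (so a half turn about z gives the same grasp; the last joint's range is limited). The gripper opens to 87 mm and grips with 3 to 60 N. Pads are 19 mm wide; open, the fingers measure 117 mm over their backs; the gripper's body (75 mm by 190 mm) begins 51 mm behind the grasp point.
Start: joints at [-1.217, 0.332, -0.065, 1.46, 0.022, 1.35, -0.088], TCP at [0.23, 0.581, 0.223] pointing down, gripper open.
Joint ranges: [-2.6, 2.6], [-0.5, 2.12], [-1.47, 1.34], [0.16, 2.42], [-1.27, 4.41], [0.06, 2.06], [-2.6, 2.6]. Speed limits (rad/s): [2.22, 2.22, 2.79, 2.79, 3.14, 3.14, 3.14].

INTERFACE

Orientations are given as [roll, pitch, yaw] about the fixed x, y, z axes, in that order (R = Rz(yaw) Ry(pitch) Rx(roll)).
In Python, from plant import bot, get_image, job gives the robot as it stands.
- The arm moves only by the tool drive_tool, never from a script. Its arguments are lists of equal length, an entry for each row: "claw": the opening, from -1 (shut) to 1 (fully open); "offset": the shift along the tool's x, y, z in cm, a list of three; "rotation": the turn, a rotation vector about the tool's x, y, z in degrees, a list of three. In form: {"claw": [claw, ...], "offset": [[tx, ty, tz], ...], "rotation": [[wx, wy, wz], ...]}. A call has 1 to 12 rows; each row shifts and turns the commanded pose from where the row before left it, along the tool's axes as they then stand; what a row does not reach is not made up. A row lasts 1/12 s, in which the tool goes at most 41.7 mm and 7.16 degrees, less where a joint would pass 70% of its speed; a pose out of reach is approached as far as the arm can. A call with a gripper value outside its range is refused whole. The fingers move at their own pace and stop on an object; "squeeze" is the grip in N (left out, the last holds). Time passes only in rows, so rows that do not move let the fingers close. It gives the time, the measured TCP pose, the force, the opening and the grip force at its end, in the units of the state.
- bot.observe(): the state, without advancing time (a new reading comes with each control period).
- get_image(name): name is "scene" or "top" or "wrist"; returns a dict with "img" (400x640x3 uint8, blue, green, red), "vfov" (degrees; the focal length in pixels is half the picture's height over the tangent of half this angle, whatever the lens; pixels are square), "cx", "cy" (the principal point, pixels), "R" (3x3) and "t" (3): a world point X has camera coordinates R X + t; the wrist camera has in their place "tool_from_camera" (4x4, takes a point from camera to tool coordinates, whose origin is the TCP and whose axes are the flange's). Camera axes: x right, y down, z forward; pixel columns grow to the right and rows downward; lengths in m; the calibration is good to about 2 mm. A picture is of the moment at which its call begins: read the wrist's pose just before it. There is no depth.
- job.sign_off(): hands the job in; it is judged then, once.
The state is a dict: "t": time; "joint_positions": joint angles; "joint_vel": joint speeds; "joint_efforts": joint torques, N m; "position": TCP position; "tcp_rot": TCP orientation; "contact_force": force on the tool from outside, world axes, zero at the start; "wrist_torque": the same for the moment, N m; "gripper_width": opening from 0.0 (shut) to 1.0 (fully open); "gripper_force": force on a finger pad.
Only numpy, scipy, OpenCV 4.12 (cv2) and the standard library are available. Lean on these libraries where they do the work, as an engineer would, in place of code of your own. Each camera call takes 0.05 s, during which the arm holds its last target. There are 200 camera calls.

TASK

The cover of the gear case hangs on its pivot bolt and a spring keeps its holes out of line with those of the carrier beneath. First feel the tapered drift pin into the drift hole (the open hole farther from the pivot bolt) and push it gently down, without forcing it, until its shoulder sits flat on the cover and the holes are in line. Leave it there, fit the loose bolt in the other hole until its head sits flat on the cover, and leave the mug, gear and wrench alone.

Things in the scene. Friction and masses are not known exactly. Their poses are not given: they have to be found in the camera images.
- case: (All sizes in mm.) Fixed aluminium gear case, 150 (x) x 110 (y) x 48 high on a foot 170 x 150; origin: centre of its underside, z up. Clamped on it, immovable: the gear carrier, a plate 148 x 108 x 22 with two vertical through holes, drift hole 13 diameter, bolt hole 12; below them the case has roomy passages. On the carrier lies the cover, 140 x 100 x 10.
- pivot (a point): on the axis of the pivot bolt (vertical; head 20 diameter, 10 high) at the height of the cover's upper face: (-55, -35, 80) in the case's frame. Carrier and cover are both turned about this axis. Not turned, each has its drift hole at (110, 70) and its bolt hole at (110, 0) from here along the case's x, y: 130.4 and 110 from the axis. The cover's holes are both 13 diameter.
- cover_middle (a point): at the nominal middle of the cover's upper face (cover not turned), (0, 0, 80) in the case's frame; a round boss 40 diameter, 12 high stands near it. The carrier is turned by an unmeasured angle, anything from -0.075 to 0.075 rad (anticlockwise from above positive), and the cover, on a spring, a further 0.042 to 0.057 rad anticlockwise of the carrier; both differ each time.
- stand: wooden stand 70 (x) x 130 (y) x 64 high, fixed; two vertical through holes of 14 diameter at (0, 30) and (0, -30), in which the drift and the bolt stand (either way round). Origin: centre of its underside.
- drift: steel drift pin, upright, about 0.11 kg. Origin: centre of its shoulder's underside, which rests on the stand at the start. Above it a round handle, 20 diameter, 40 high; below it a shank 12 diameter, 24 long, then a taper 30 long to a flat tip of 5 diameter (54 below the origin). Swinging the cover clockwise into line takes up to 8 N sideways at its drift hole; it springs back.
- bolt: steel bolt, upright, 0.06 kg. Origin: centre of the underside of its head, z up. Round dark head 20 diameter, 18 high; shank 10 diameter, 40 long, the last 3 narrowing to 7. The head rests on the stand at the start.
- mug: white mug, 80 diameter, 90 high; origin at its underside. Bystander.
- gear: steel gear, 70 diameter, 28 high; origin at its underside. Bystander.
- wrench: open wrench lying flat. Bystander.
Mind the look-alikes: they are no part of the job. What is shaped like the drift but green is not meant.

How it is judged:
By the outcome, as a careful person would: the job done as asked, in the order asked, and still so for the second after the job is handed in, with the robot touching nothing.
It also fails if it takes over 72 s, if anything falls off the work surface, if the arm or the gripper's body presses on something with over 40 N, if the wrist force passes 120 N, or if a joint passes its speed limit or range.

## Working session

There is one attempt and no reset: what is moved stays moved. The work goes in short steps, Python scripts to look and compute and a tool call to move; the robot and the scene stay as the last step left them, time stands still between calls to the robot, and variables do not carry over. Pictures are saved under pics/ and viewed, at most 13 in all, crops included, and the job is handed in when it is done.

Besides the shell and the picture viewer there is one more tool, called after "Request:" as name(argument=value, ...), one argument or row to a line, values as JSON. drive_tool: Moves the arm, as the interface text tells. Its arguments: {"type":"object","properties":{"claw":{"type":"array"},"offset":{"type":"array"},"rotation":{"type":"array"},"squeeze":{"type":"number"}},"required":["claw","offset","rotation"]}

```bash
ls; mkdir -p pics
python3 - <<'E'
from plant import bot,get_image,job
import cv2,numpy as np,pickle
o=bot.observe();print(o,bot.grasp_offset)
d={n:get_image(n) for n in("scene","top","wrist")}
pickle.dump(d,open('v0.pkl','wb'))
for n in d:
  cv2.imwrite(f'pics/{n}0.png',d[n]['img'])
  print(n,{k:np.round(v,4).tolist() if not isinstance(v,str) else v for k,v in d[n].items() if k!='img'})
E
```

```text
pics
{'t': 0.0, 'joint_positions': array([-1.21660914,  0.33287212, -0.06473559,  1.4609133 ,  0.02160279,
        1.34987348, -0.08849757]), 'joint_vel': array([-0.00021876,  0.00019823, -0.00083369, -0.00031677,  0.00074829,
       -0.00146688,  0.00068749]), 'joint_efforts': array([ 9.24048290e-04, -6.23233008e+01,  2.48887099e-02, -3.89904964e+01,
       -6.14651944e-02,  3.95175267e-02,  1.42327608e-04]), 'position': array([0.22980943, 0.58082188, 0.22176724]), 'tcp_rot': array([-3.14022323e+00,  5.26803621e-05,  2.76486259e+00]), 'contact_force': array([ 0.32571903, -0.28209569, -0.51856476]), 'wrist_torque': array([ 0.02351244,  0.01762866, -0.06810991]), 'gripper_force': 0.0, 'gripper_width': 0.9983764736620809} -0.0187
scene {'vfov': 46.6424, 'cx': 313.6161, 'cy': 198.3956, 'R': [[0.8425, 0.5385, -0.0144], [0.3454, -0.5605, -0.7527], [-0.4134, 0.6291, -0.6582]], 't': [-0.5334, -0.1397, 1.4211]}
top {'vfov': 47.2909, 'cx': 316.8604, 'cy': 199.255, 'R': [[0.0236, -0.9997, 0.0002], [-0.9976, -0.0236, -0.0656], [0.0656, 0.0014, -0.9978]], 't': [0.0018, 0.6363, 1.0941]}
wrist {'vfov': 64.2198, 'cx': 318.5411, 'cy': 194.5527, 'tool_from_camera': [[-0.0005, -0.9692, -0.2464, 0.0667], [1.0, -0.0003, -0.0008, -0.0007], [0.0007, -0.2464, 0.9692, -0.1625], [0.0, 0.0, 0.0, 1.0]]}
```

View pics/top0.png

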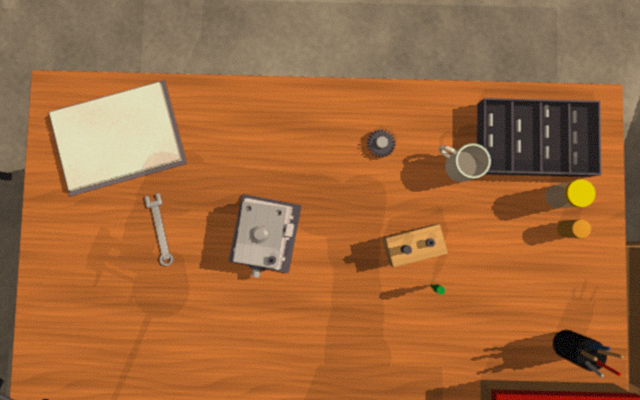

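View pics/scene0.png

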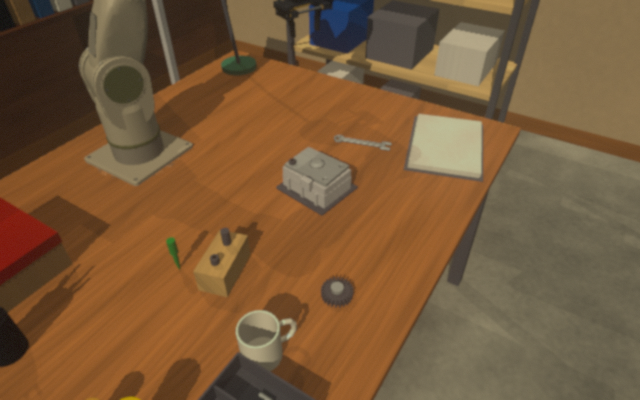

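The top view shows the case at (265,235), with the pivot head at (271,260), the boss at (260,234), and holes at (250,208) and (278,213). The stand is at (416,245) with two dark heads at (406,249) and (430,242). The green look-alike is at (439,289), the gear at (380,143), the mug at (470,160) and the wrench at (160,230). In the scene view the stand's heads are at (215,260), which is short, and (226,237), which is taller and so probably the drift.

```bash
cat > h.py <<'E'
import numpy as np,cv2
from scipy.spatial.transform import Rotation as Ro
def f(d): return d['img'].shape[0]/2/np.tan(np.radians(d['vfov'])/2)
def ext(d,pose=None):
    "camera->world R, centre"
    if 'R' in d:
        R=np.array(d['R']); return R.T,-R.T@np.array(d['t'])
    T=np.array(d['tool_from_camera']); Rt=Ro.from_euler('xyz',pose[1]).as_matrix()
    return Rt@T[:3,:3],Rt@T[:3,3]+pose[0]
def ray(d,u,v,z,pose=None):
    R,c=ext(d,pose); r=R@np.array([(u-d['cx'])/f(d),(v-d['cy'])/f(d),1]); return c+r*(z-c[2])/r[2]
def proj(d,X,pose=None):
    R,c=ext(d,pose); q=R.T@(np.array(X)-c); return np.array([d['cx'],d['cy']])+f(d)*q[:2]/q[2]
E
python3 - <<'E'
import pickle,cv2,numpy as np
from h import *
d=pickle.load(open('v0.pkl','rb'));t,s=d['top'],d['scene']
for n,u,v,z in [('A low',406,249,.082),('A high',406,249,.104),('B low',430,242,.082),('B high',430,242,.104),('pivot',271,260,.09),('boss',260,234,.092),('h1',250,208,.08),('h2',278,213,.08),('green',439,289,.1)]:
  X=ray(t,u,v,z);print(n,X.round(3),proj(s,X).round(0))
a=cv2.resize(t['img'][190:285,215:315],None,fx=4,fy=4,interpolation=cv2.INTER_CUBIC)
b=cv2.resize(s['img'][215:310,155:255],None,fx=4,fy=4,interpolation=cv2.INTER_CUBIC)
cv2.imwrite('pics/c1.png',np.hstack([a,b]))
E
```

```text
A low [ 0.523 -0.19   0.082] [225. 237.]
A high [ 0.524 -0.186  0.104] [225. 229.]
B low [ 0.54  -0.245  0.082] [214. 256.]
B high [ 0.54  -0.239  0.104] [215. 247.]
pivot [0.491 0.118 0.09 ] [292. 159.]
boss [0.549 0.144 0.092] [316. 160.]
h1 [0.608 0.171 0.08 ] [340. 166.]
h2 [0.598 0.106 0.08 ] [324. 178.]
green [ 0.436 -0.261  0.1  ] [172. 236.]
```

View pics/c1.png

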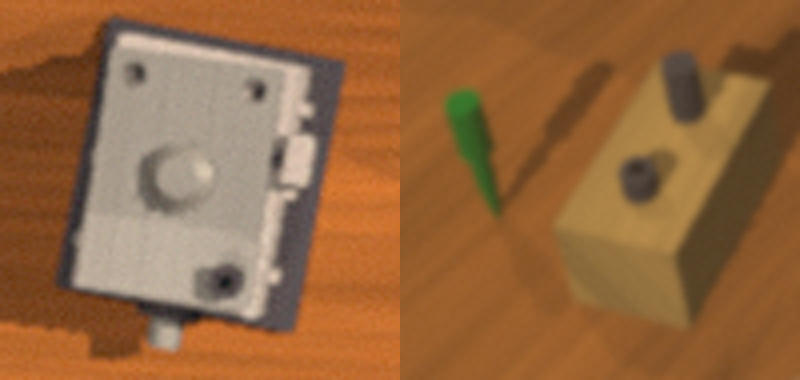

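The tall plain grey one at top (406,249) / scene (226,237) is the drift. It is grey and in the stand, with about 40 mm of handle. The short head at top (430,242) / scene (215,260) is the bolt. The green one at scene (172,236) is the look-alike, and the crop confirms this. Distances from the pivot are h1 128 mm (drift hole) and h2 108 mm (bolt hole), so they match. I'll look closely with the wrist camera next.

Request:
drive_tool(
  claw=[1,1,1,1,1,1,1,1,1,1,1,1],
  offset=[
    [-3.6,-1.95,0],
    [-3.6,-1.95,0],
    [-3.6,-1.95,0],
    [-3.6,-1.95,0],
    [-3.6,-1.95,0],
    [-3.6,-1.95,0],
    [-3.6,-1.95,0],
    [-3.6,-1.95,0],
    [-3.6,-1.95,0],
    [-3.6,-1.95,0],
    [-3.6,-1.95,0],
    [-3.6,-1.95,0],
  ],
  rotation=[
    [0,0,0],
    [0,0,0],
    [0,0,0],
    [0,0,0],
    [0,0,0],
    [0,0,0],
    [0,0,0],
    [0,0,0],
    [0,0,0],
    [0,0,0],
    [0,0,0],
    [0,0,0],
  ],
)

```text
t: 1.15
position: [0.5464, 0.2028, 0.2225]
tcp_rot: [3.142, -0.0, 2.765]
contact_force: [2.2, 1.4, -0.8]
gripper_width: 0.997
gripper_force: 0.0
```

Request:
drive_tool(
  claw=[1,1,1,1,1,1,1],
  offset=[
    [-3.6,-1.95,0],
    [-3.6,-1.95,0],
    [0,0,1],
    [0,0,1],
    [0,0,0],
    [0,0,0],
    [0,0,0],
  ],
  rotation=[
    [0,0,0],
    [0,0,0],
    [0,0,5],
    [0,0,5],
    [0,0,5],
    [0,0,0],
    [0,0,0],
  ],
)

```text
t: 1.73
position: [0.5981, 0.142, 0.2024]
tcp_rot: [-3.141, -0.0, 2.506]
contact_force: [0.2, 0.0, 0.0]
gripper_width: 1.0
gripper_force: 0.0
```

```bash
cat >> h.py <<'E'
def snap(name):
    from plant import bot,get_image
    import pickle
    o=bot.observe(); d=get_image('wrist'); pose=(o['position'],o['tcp_rot'])
    pickle.dump((d,pose),open(name+'.pkl','wb')); cv2.imwrite(f'pics/{name}.png',d['img'])
    print(o['t'],o['position'].round(4),o['tcp_rot'].round(4)); return d,pose
E
python3 -c "
from h import *
d,p=snap('w1')
for X in [(.491,.118,.09),(.608,.171,.08),(.598,.106,.08)]: print(proj(d,X,p))"
```

```text
1.7333 [0.5981 0.142  0.2024] [-3.1414e+00 -1.0000e-04  2.5059e+00]
[219.87255394 106.85428887]
[351.55894388 178.38799062]
[288.40180558 210.50299057]
```

View pics/w1.png

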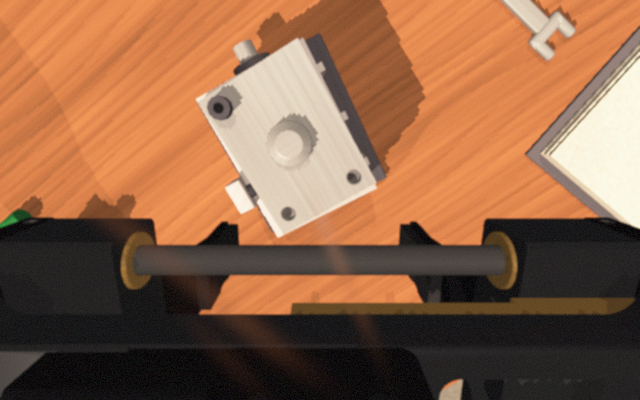

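The pivot (219,107) and holes (353,177) and (288,213) match the projection to within 2 px. I'll go lower for a precise measurement.

Request:
drive_tool(
  claw=[1,1,1,1,1],
  offset=[
    [-1.5,0,3],
    [-1.5,0,3],
    [-1,0,2.2],
    [0,0,0],
    [0,0,0],
  ],
  rotation=[
    [0,0,0],
    [0,0,0],
    [0,0,0],
    [0,0,0],
    [0,0,0],
  ],
)

```text
t: 2.2
position: [0.6298, 0.1178, 0.1201]
tcp_rot: [-3.14, -0.001, 2.504]
contact_force: [-0.7, 0.4, 1.1]
gripper_width: 1.002
gripper_force: 0.0
```

```bash
python3 -c "
from h import *
d,p=snap('w2')
P=np.array([proj(d,X,p) for X in [(.491,.118,.09),(.608,.171,.08),(.598,.106,.08)]]);print(P)
im=d['img'];o=[]
for q in P[1:]:
  u,v=map(int,q);u0,v0=u-25,v-25;print(u0,v0);o.append(cv2.resize(im[v0:v0+50,u0:u0+50],(400,400),interpolation=cv2.INTER_NEAREST))
cv2.imwrite('pics/c2.png',np.hstack(o))"
```

```text
2.2 [0.6298 0.1178 0.1201] [-3.1401e+00 -1.1000e-03  2.5041e+00]
[[170.38304216  29.23656232]
 [367.09269662 142.00597217]
 [276.28000729 189.40750558]]
342 117
251 164
```

View pics/c2.png

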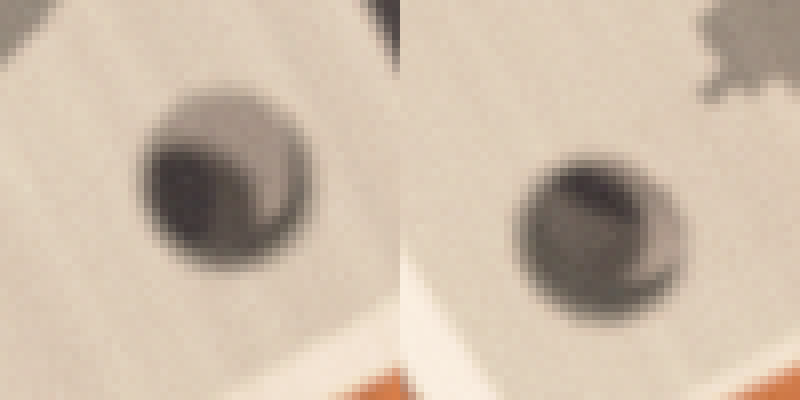

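In the crop the drift hole's rim centre is at about (370.2,139.4). The carrier hole shows dark, offset down and left of it. The bolt hole's rim is centred at about (276.5,194).

```bash
cat > m.py <<'E'
import pickle
from h import *
d,p=pickle.load(open('w2.pkl','rb'));g=cv2.GaussianBlur(cv2.cvtColor(d['img'],cv2.COLOR_BGR2GRAY),(3,3),0)
H=[]
for u,v in [(370,139),(276,193)]:
  w=g[v-16:v+17,u-16:u+17]; bg=np.median(g[v-14:v+15,u-14:u+15][[0,-1]])
  m=(w<bg-25).astype(np.uint8); m=cv2.morphologyEx(m,cv2.MORPH_CLOSE,np.ones((3,3)))
  cs,_=cv2.findContours(m,cv2.RETR_EXTERNAL,cv2.CHAIN_APPROX_NONE); c=max(cs,key=lambda c:cv2.contourArea(c) if cv2.pointPolygonTest(c,(16,16),False)>=0 else 0)
  e=cv2.fitEllipse(cv2.convexHull(c)); c0=np.array(e[0])+[u-16,v-16]; X=ray(d,*c0,.08,p); H.append(X); print('hole',c0.round(1),np.round(e[1],1),X.round(4))
D,B=H; print('dist',np.linalg.norm(D-B))
a=np.arctan2(*(D-B)[[1,0]])-np.pi/2
R=lambda a:np.array([[np.cos(a),-np.sin(a)],[np.sin(a),np.cos(a)]])
P=((D[:2]-R(a)@[.11,.07])+(B[:2]-R(a)@[.11,0]))/2
print('cover yaw',a,'pivot',P, 'pivot px',proj(d,(*P,.09),p))
C=ray(d,363.6,144.9,.07,p); r=C[:2]-P; print('carrier drift',C.round(4),'radius',np.linalg.norm(r),'rel angle',np.arctan2(r[1],r[0])-a-np.arctan2(70,110))
for k in(.042,.05,.057): print(k,'drift',P+R(a-k)@[.11,.07],'bolt',P+R(a-k)@[.11,0], proj(d,(*(P+R(a-k)@[.11,.07]),.07),p))
E
python3 m.py
```

```text
hole [369.9 139.4] [22.3 23. ] [0.6077 0.1734 0.08  ]
hole [275.5 193.7] [20.9 22.6] [0.6    0.1038 0.08  ]
dist 0.06995452215098155
cover yaw -0.11095824669876064 pivot [0.49063134 0.11598478] pivot px [167.24418642  31.03365696]
carrier drift [0.6098 0.1688 0.07  ] radius 0.1302932705118043 rel angle -0.038737676519191355
0.042 drift [0.61001243 0.16840763] bolt [0.59934705 0.0992249 ] [363.37975434 145.53056675]
0.05 drift [0.61042799 0.16745092] bolt [0.5992095  0.09835572] [362.54649219 146.90318867]
0.057 drift [0.61078531 0.16661108] bolt [0.59908344 0.09759611] [361.81008175 148.0966445 ]
```

Request:
drive_tool(
  claw=[1,1,1,1,1,1,1,1,1,1,1,1],
  offset=[
    [0,0,-2],
    [-1.2,-3.26,-2],
    [-1.2,-3.26,-1],
    [-1.2,-3.26,0],
    [-1.2,-3.26,0],
    [-1.2,-3.26,0],
    [-1.2,-3.26,0],
    [-1.2,-3.26,0],
    [-1.2,-3.26,0],
    [-1.2,-3.26,0],
    [-1.2,-3.26,0],
    [0,0,0],
  ],
  rotation=[
    [0,0,0],
    [0,0,0],
    [0,0,0],
    [0,0,0],
    [0,0,0],
    [0,0,0],
    [0,0,0],
    [0,0,0],
    [0,0,0],
    [0,0,0],
    [0,0,0],
    [0,0,7],
  ],
)

```text
t: 3.25
position: [0.5301, -0.2228, 0.1736]
tcp_rot: [3.141, 0.005, 2.38]
contact_force: [-0.3, -0.8, 1.0]
gripper_width: 0.999
gripper_force: 0.0
```

Request:
drive_tool(
  claw=[1,1,1,1,1,1,1],
  offset=[
    [0,0,0],
    [0,0,0],
    [0,0,0],
    [0,0,0],
    [0,0,0],
    [0,0,0],
    [0,0,0],
  ],
  rotation=[
    [0,0,7],
    [0,0,7],
    [0,0,7],
    [0,0,7],
    [0,0,2],
    [0,0,0],
    [0,0,0],
  ],
)

```text
t: 3.83
position: [0.5331, -0.2146, 0.1722]
tcp_rot: [3.139, 0.0, 1.861]
contact_force: [1.1, 0.4, -0.3]
gripper_width: 1.001
gripper_force: 0.0
```

```bash
python3 -c "
from h import *
d,p=snap('w3')
for X in [(.524,-.186,.104),(.54,-.243,.082)]: print(proj(d,X,p))"
```

```text
3.8333 [ 0.5331 -0.2146  0.1722] [3.1388e+00 5.0000e-04 1.8606e+00]
[317.9799929  164.55309237]
[316.87916523 230.21670816]
```

View pics/w3.png

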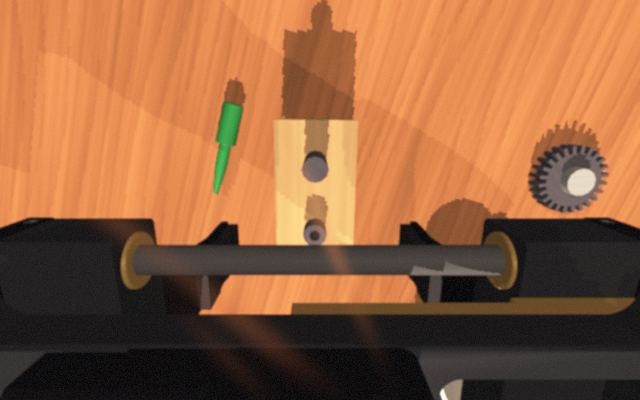

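The drift's handle spans (302–328, 151–182) and its top disc is the lower part of that. The bolt head is at (315,233), the green look-alike at (225,140) and the gear at (567,180). Next is the exact drift position.

Run:
```python
import pickle
from h import *
d,p=pickle.load(open('w3.pkl','rb'))
hsv=cv2.cvtColor(d['img'],cv2.COLOR_BGR2HSV)
w=hsv[140:245,285:350];m=((w[...,1]<90)).astype(np.uint8)
n,l,s,c=cv2.connectedComponentsWithStats(m)
for i in range(1,n):
  if s[i,4]>40: print(s[i]+[285,140,0,0,0],c[i]+[285,140])
Rt=Ro.from_euler('xyz',p[1]).as_matrix()
for u,v,z in [(315,166,.104),(315,168.5,.104),(315,233,.082)]:
  X=ray(d,u,v,z,p); print(X.round(4),'tool',(Rt.T@(X-p[0])).round(4))
```

```text
[303 152  25  30 575] [315.03478261 166.82956522]
[304 221  21  24 353] [313.54390935 233.97733711]
[ 0.5222 -0.1876  0.104 ] tool [ 0.029  -0.0029  0.0682]
[ 0.5227 -0.1894  0.104 ] tool [ 0.0272 -0.0029  0.0682]
[ 0.5392 -0.2458  0.082 ] tool [-0.0316 -0.0034  0.0902]
```

Request:
drive_tool(
  claw=[1,1,1,1,1,1],
  offset=[
    [2.75,-0.3,1.3],
    [0,0,3],
    [0,0,3],
    [0,0,2],
    [0,0,1],
    [0,0,0],
  ],
  rotation=[
    [0,0,0],
    [0,0,0],
    [0,0,0],
    [0,0,0],
    [0,0,0],
    [0,0,0],
  ],
)

```text
t: 4.38
position: [0.5207, -0.1892, 0.0661]
tcp_rot: [-3.139, -0.001, 1.859]
contact_force: [-0.8, 0.8, 0.5]
gripper_width: 1.002
gripper_force: 0.0
```

Request:
drive_tool(
  claw=[-1,-1,-1,-1,-1,-1,-1,-1],
  offset=[
    [0,0,0],
    [0,0,0],
    [0,0,0],
    [0,0,0],
    [0,0,0],
    [0,0,0],
    [0,0,0],
    [0,0,0],
  ],
  rotation=[
    [0,0,0],
    [0,0,0],
    [0,0,0],
    [0,0,0],
    [0,0,0],
    [0,0,0],
    [0,0,0],
    [0,0,0],
  ],
  squeeze=20,
)

```text
t: 5.05
position: [0.5217, -0.1897, 0.0676]
tcp_rot: [3.141, -0.0, 1.857]
contact_force: [0.8, 0.4, 0.1]
gripper_width: 0.481
gripper_force: 0.0
```

Request:
drive_tool(
  claw=[-1,-1,-1,-1,-1,-1,-1],
  offset=[
    [0,0,0],
    [0,0,0],
    [0,0,0],
    [0,0,0],
    [0,0,0],
    [0,0,0],
    [0,0,0],
  ],
  rotation=[
    [0,0,0],
    [0,0,0],
    [0,0,0],
    [0,0,0],
    [0,0,0],
    [0,0,0],
    [0,0,0],
  ],
  squeeze=50,
)

```text
t: 5.63
position: [0.5218, -0.1896, 0.0675]
tcp_rot: [3.141, -0.0, 1.857]
contact_force: [1.8, 0.2, -0.8]
gripper_width: 0.208
gripper_force: 49.9
```

Request:
drive_tool(
  claw=[-1,-1,-1,-1,-1,-1,-1,-1,-1,-1,-1,-1],
  offset=[
    [0,0,-1],
    [0,0,-3],
    [0,0,-3.5],
    [0,0,-3.5],
    [0,0,-0.5],
    [3.2,1.5,0],
    [3.2,1.5,0],
    [3.2,1.5,0],
    [3.2,1.5,0],
    [3.2,1.5,0],
    [3.2,1.5,0],
    [3.2,1.5,0],
  ],
  rotation=[
    [0,0,0],
    [0,0,0],
    [0,0,0],
    [0,0,0],
    [0,0,0],
    [0,0,0],
    [0,0,0],
    [0,0,0],
    [0,0,0],
    [0,0,0],
    [0,0,0],
    [0,0,0],
  ],
)

```text
t: 6.63
position: [0.5587, 0.0564, 0.1823]
tcp_rot: [-3.141, -0.0, 1.857]
contact_force: [0.4, -0.1, -0.6]
gripper_width: 0.2
gripper_force: 50.0
```

Request:
drive_tool(
  claw=[-1,-1,-1,-1,-1,-1,-1,-1,-1,-1,-1],
  offset=[
    [3.2,1.5,0],
    [3.2,1.5,0],
    [3.2,1.5,0],
    [0,0,0],
    [0,0,0],
    [0,0,0],
    [0,0,0],
    [0,0,0],
    [0,0,0],
    [0,0,0],
    [0,0,0],
  ],
  rotation=[
    [0,0,0],
    [0,0,0],
    [0,0,0],
    [0,0,7],
    [0,0,7],
    [0,0,7],
    [0,0,7],
    [0,0,7],
    [0,0,7],
    [0,0,7],
    [0,0,7],
  ],
)

```text
t: 7.55
position: [0.5748, 0.1594, 0.1821]
tcp_rot: [-3.141, 0.001, 0.874]
contact_force: [0.3, 0.3, -0.7]
gripper_width: 0.207
gripper_force: 50.0
```

Request:
drive_tool(
  claw=[-1,-1,-1,-1,-1,-1],
  offset=[
    [0,0,0],
    [0,0,0],
    [0,0,0],
    [0,0,0],
    [0,0,0],
    [0,0,0],
  ],
  rotation=[
    [0,0,7],
    [0,0,7],
    [0,0,7],
    [0,0,4],
    [0,0,0],
    [0,0,0],
  ],
)

```text
t: 8.05
position: [0.5749, 0.1596, 0.1822]
tcp_rot: [3.142, 0.001, 0.446]
contact_force: [-1.0, 0.2, -1.0]
gripper_width: 0.204
gripper_force: 50.0
```

```bash
python3 -c "
from h import *
d,p=snap('w4')
for X in [(.6077,.1734,.08),(.61,.168,.07)]: print(proj(d,X,p))"
```

```text
8.05 [0.5749 0.1596 0.1822] [3.1415e+00 7.0000e-04 4.4610e-01]
[319.63913315 151.99956828]
[326.41288121 150.92803729]
```

View pics/w4.png

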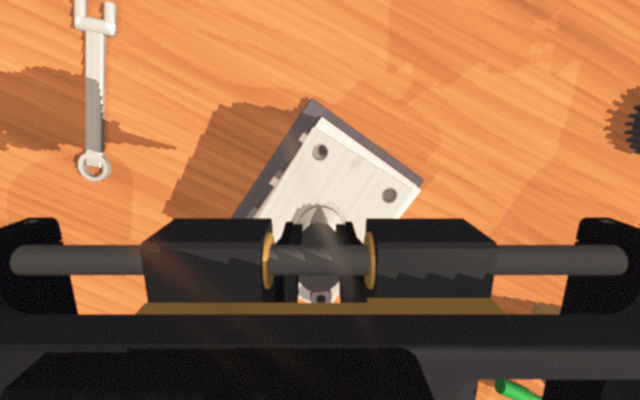

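The drift hole is at (320.5,151.5), within 1 px of the prediction, so the camera offset is small. The bolt hole is at (390,195) and the held drift's tip is at about (319,205). I'll refine both.

Run:
```python
import pickle
from h import *
d,p=pickle.load(open('w4.pkl','rb'));g=cv2.GaussianBlur(cv2.cvtColor(d['img'],cv2.COLOR_BGR2GRAY),(3,3),0)
H=[]
for u,v in [(320,152),(390,195)]:
  w=g[v-11:v+12,u-11:u+12];bg=np.median(w[[0,-1]]);m=(w<bg-30).astype(np.uint8)
  cs,_=cv2.findContours(m,cv2.RETR_EXTERNAL,cv2.CHAIN_APPROX_NONE); c=max(cs,key=cv2.contourArea)
  e=cv2.fitEllipse(cv2.convexHull(c));c0=np.array(e[0])+[u-11,v-11];X=ray(d,*c0,.08,p);H.append(X);print(c0.round(1),np.round(e[1],1),X.round(4))
print(np.linalg.norm(H[0]-H[1]))
Rt=Ro.from_euler('xyz',p[1]).as_matrix()
for q in [(0,0,.0575),(0,0,.0275),(0,0,.004)]: print('pred',q,proj(d,p[0]+Rt@np.array(q),p).round(1))
print('tip at x=5mm,y=5mm',proj(d,p[0]+Rt@[.005,.005,.0575],p).round(1))
cv2.imwrite('pics/c3.png',cv2.resize(d['img'][180:260,270:370],None,fx=6,fy=6,interpolation=cv2.INTER_CUBIC))
```

```text
[319.9 152. ] [15.9 17.2] [0.6078 0.1732 0.08  ]
[389.1 195.2] [15.4 16.5] [0.6    0.1037 0.08  ]
0.06991242188242648
pred (0, 0, 0.0575) [317.6 208.8]
pred (0, 0, 0.0275) [317.5 222.6]
pred (0, 0, 0.004) [317.4 236.6]
tip at x=5mm,y=5mm [324.5 202.1]
```

View pics/c3.png

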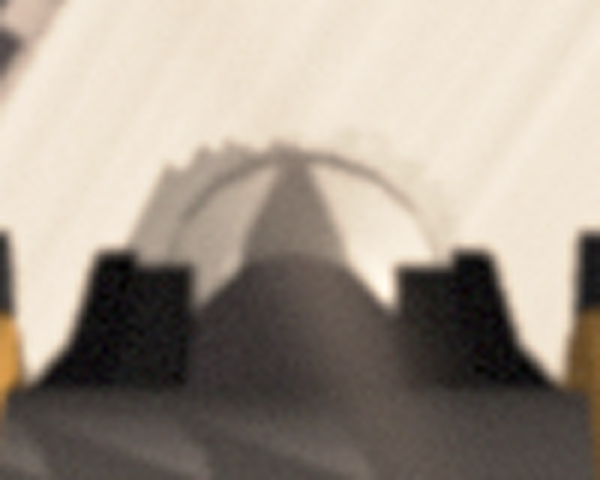

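Both views agree on the cover's drift hole at (0.6078,0.1733). The held drift's axis lies within 1 mm of the tool axis. I'll go above the overlap of the two holes, about 3.4 mm clockwise of the cover hole's centre.

Request:
drive_tool(
  claw=[-1,-1,-1,-1,-1,-1],
  offset=[
    [1.8,0.25,0],
    [1.75,0.2,0],
    [0,0,2],
    [0,0,2],
    [0,0,0],
    [0,0,0],
  ],
  rotation=[
    [0,0,0],
    [0,0,0],
    [0,0,0],
    [0,0,0],
    [0,0,0],
    [0,0,0],
  ],
)

```text
t: 8.6
position: [0.6084, 0.1705, 0.1419]
tcp_rot: [-3.141, 0.002, 0.445]
contact_force: [0.4, 0.0, -1.1]
gripper_width: 0.204
gripper_force: 50.0
```

Request:
drive_tool(
  claw=[-1,-1,-1,-1,-1,-1,-1],
  offset=[
    [0,0,0.2],
    [0,0,0.2],
    [0,0,0.2],
    [0,0,0.2],
    [0,0,0.2],
    [0,0,0],
    [0,0,0],
  ],
  rotation=[
    [0,0,0],
    [0,0,0],
    [0,0,0],
    [0,0,0],
    [0,0,0],
    [0,0,0],
    [0,0,0],
  ],
)

```text
t: 9.18
position: [0.609, 0.1711, 0.1325]
tcp_rot: [-3.141, -0.0, 0.444]
contact_force: [0.4, 2.1, -2.2]
gripper_width: 0.202
gripper_force: 50.0
```

Request:
drive_tool(
  claw=[-1,-1,-1,-1,-1],
  offset=[
    [0,0,0.15],
    [0,0,0.15],
    [0,0,0.1],
    [0,0,0],
    [0,0,0],
  ],
  rotation=[
    [0,0,0],
    [0,0,0],
    [0,0,0],
    [0,0,0],
    [0,0,0],
  ],
)

```text
t: 9.6
position: [0.6091, 0.1712, 0.1285]
tcp_rot: [-3.141, -0.0, 0.444]
contact_force: [-0.3, 3.0, -1.5]
gripper_width: 0.204
gripper_force: 50.0
```

Request:
drive_tool(
  claw=[-1,-1,-1,-1,-1],
  offset=[
    [0,0.1,0],
    [0,0.05,0.05],
    [0,0,0.1],
    [0,0,0.15],
    [0,0,0],
  ],
  rotation=[
    [0,0,0],
    [0,0,0],
    [0,0,0],
    [0,0,0],
    [0,0,0],
  ],
)

```text
t: 10.02
position: [0.6098, 0.1698, 0.1254]
tcp_rot: [-3.141, -0.0, 0.444]
contact_force: [-1.7, 3.9, 2.0]
gripper_width: 0.205
gripper_force: 50.0
```

Request:
drive_tool(
  claw=[-1,-1,-1,-1,-1],
  offset=[
    [0,0.03,0.1],
    [0,0.03,0.1],
    [0,0.02,0.15],
    [0,0,0.15],
    [0,0,0],
  ],
  rotation=[
    [0,0,0],
    [0,0,0],
    [0,0,0],
    [0,0,0],
    [0,0,0],
  ],
)

```text
t: 10.43
position: [0.6101, 0.169, 0.1203]
tcp_rot: [-3.141, -0.0, 0.444]
contact_force: [-0.5, 5.6, 2.1]
gripper_width: 0.206
gripper_force: 50.0
```

Request:
drive_tool(
  claw=[-1,-1,-1,-1,-1,-1,-1,-1],
  offset=[
    [0,0.02,0.15],
    [0,0.02,0.15],
    [0,0.01,0.15],
    [0,0,0.15],
    [0,0,0.15],
    [0,0,0.15],
    [0,0,0.1],
    [0,0,0],
  ],
  rotation=[
    [0,0,0],
    [0,0,0],
    [0,0,0],
    [0,0,0],
    [0,0,0],
    [0,0,0],
    [0,0,0],
    [0,0,0],
  ],
)

```text
t: 11.1
position: [0.6103, 0.1691, 0.1105]
tcp_rot: [-3.141, -0.001, 0.444]
contact_force: [-1.4, 6.3, 3.0]
gripper_width: 0.206
gripper_force: 50.0
```

Request:
drive_tool(
  claw=[-1,-1,-1,-1,-1,-1,-1],
  offset=[
    [0,0.03,0.15],
    [0,0.02,0.15],
    [0,0,0.15],
    [0,0,0.15],
    [0,0,0.1],
    [0,0,0.1],
    [0,0,0],
  ],
  rotation=[
    [0,0,0],
    [0,0,0],
    [0,0,0],
    [0,0,0],
    [0,0,0],
    [0,0,0],
    [0,0,0],
  ],
)

```text
t: 11.68
position: [0.6104, 0.1689, 0.1024]
tcp_rot: [-3.14, -0.001, 0.444]
contact_force: [-2.0, 6.5, 2.1]
gripper_width: 0.204
gripper_force: 50.0
```

Request:
drive_tool(
  claw=[-1,-1,-1,-1,-1,-1],
  offset=[
    [0,0,0.1],
    [0,0,0.1],
    [0,0,0.1],
    [0,0,0.1],
    [0,0,0.1],
    [0,0,0],
  ],
  rotation=[
    [0,0,0],
    [0,0,0],
    [0,0,0],
    [0,0,0],
    [0,0,0],
    [0,0,0],
  ],
)

```text
t: 12.18
position: [0.6104, 0.169, 0.0975]
tcp_rot: [-3.14, -0.001, 0.444]
contact_force: [-1.2, 6.8, 2.1]
gripper_width: 0.209
gripper_force: 50.0
```

Request:
drive_tool(
  claw=[-1,-1,-1,-1,-1,-1],
  offset=[
    [0,0,0.1],
    [0,0,0.1],
    [0,0,0.1],
    [0,0,0.1],
    [0,0,0.1],
    [0,0,0],
  ],
  rotation=[
    [0,0,0],
    [0,0,0],
    [0,0,0],
    [0,0,0],
    [0,0,0],
    [0,0,0],
  ],
)

```text
t: 12.68
position: [0.6104, 0.169, 0.0925]
tcp_rot: [-3.14, -0.001, 0.444]
contact_force: [-1.8, 6.7, 2.5]
gripper_width: 0.208
gripper_force: 50.0
```

Going well: 9 mm left and the sideways force is steady.

Request:
drive_tool(
  claw=[-1,-1,-1,-1,-1,-1,-1],
  offset=[
    [0,0,0.1],
    [0,0,0.1],
    [0,0,0.1],
    [0,0,0.1],
    [0,0,0.1],
    [0,0,0.1],
    [0,0,0],
  ],
  rotation=[
    [0,0,0],
    [0,0,0],
    [0,0,0],
    [0,0,0],
    [0,0,0],
    [0,0,0],
    [0,0,0],
  ],
)

```text
t: 13.27
position: [0.6104, 0.169, 0.0865]
tcp_rot: [-3.14, -0.001, 0.445]
contact_force: [-1.2, 7.1, 3.1]
gripper_width: 0.207
gripper_force: 50.0
```

Request:
drive_tool(
  claw=[-1,-1,-1,-1],
  offset=[
    [0,0,0.1],
    [0,0,0.1],
    [0,0,0],
    [0,0,0],
  ],
  rotation=[
    [0,0,0],
    [0,0,0],
    [0,0,0],
    [0,0,0],
  ],
)

```text
t: 13.6
position: [0.6104, 0.169, 0.0845]
tcp_rot: [-3.14, -0.001, 0.445]
contact_force: [-2.2, 6.9, 1.9]
gripper_width: 0.202
gripper_force: 50.0
```

Request:
drive_tool(
  claw=[-1,-1,-1,-1],
  offset=[
    [0,0,0.1],
    [0,0,0.05],
    [0,0,0],
    [0,0,0],
  ],
  rotation=[
    [0,0,0],
    [0,0,0],
    [0,0,0],
    [0,0,0],
  ],
)

```text
t: 13.93
position: [0.6105, 0.169, 0.0835]
tcp_rot: [-3.14, -0.001, 0.445]
contact_force: [-3.6, 5.9, 6.2]
gripper_width: 0.204
gripper_force: 50.0
```

Request:
drive_tool(
  claw=[-1,-1,-1],
  offset=[
    [0,0,0.1],
    [0,0,0],
    [0,0,0],
  ],
  rotation=[
    [0,0,0],
    [0,0,0],
    [0,0,0],
  ],
)

```text
t: 14.18
position: [0.6106, 0.1691, 0.0833]
tcp_rot: [-3.14, -0.001, 0.445]
contact_force: [-6.7, 5.9, 13.4]
gripper_width: 0.207
gripper_force: 50.1
```

Request:
drive_tool(
  claw=[-1,0.3,0.3,0.3,0.3,0.3,0.3,0.3],
  offset=[
    [0,0,-0.1],
    [0,0,0],
    [0,0,0],
    [0,0,0],
    [0,0,0],
    [0,0,0],
    [0,0,-0.5],
    [0,0,-2],
  ],
  rotation=[
    [0,0,0],
    [0,0,0],
    [0,0,0],
    [0,0,0],
    [0,0,0],
    [0,0,0],
    [0,0,0],
    [0,0,0],
  ],
)

```text
t: 14.85
position: [0.6088, 0.1669, 0.1056]
tcp_rot: [3.141, 0.005, 0.443]
contact_force: [-0.4, 1.1, 0.6]
gripper_width: 0.615
gripper_force: 0.0
```

Request:
drive_tool(
  claw=[0.3,0.3,0.3,0.3,0.3,0.3],
  offset=[
    [0,0,-4],
    [0,0,-3.5],
    [-2.5,0,-0.5],
    [-2.5,0,0],
    [0,0,0],
    [0,0,0],
  ],
  rotation=[
    [0,0,0],
    [0,0,0],
    [0,0,0],
    [0,0,0],
    [0,0,0],
    [0,0,0],
  ],
)

```text
t: 15.35
position: [0.5649, 0.1457, 0.1888]
tcp_rot: [-3.141, -0.001, 0.443]
contact_force: [0.3, -0.5, -0.2]
gripper_width: 0.65
gripper_force: 0.0
```

```bash
python3 -c "
from h import *
d,p=snap('w5')
for X in [(.6107,.1685,.12),(.6107,.1685,.08),(.5993,.099,.08)]: print(proj(d,X,p))
cv2.imwrite('pics/c5.png',cv2.resize(d['img'][60:240,240:440],None,fx=3,fy=3,interpolation=cv2.INTER_CUBIC))"
```

```text
15.35 [0.5649 0.1457 0.1888] [-3.1408e+00 -9.0000e-04  4.4270e-01]
[316.264052   135.79260202]
[316.59162883 132.61591282]
[383.4275723  179.55734574]
```

View pics/c5.png

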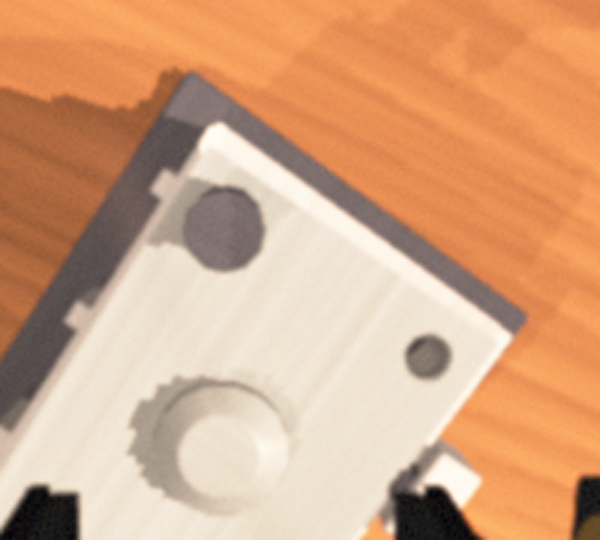

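The drift stands seated at about (315,136). The bolt hole at (382.7,179) is now evenly dark, so the holes are in line. I'll measure the bolt hole and go for the bolt.

Run:
```python
import pickle
from h import *
d,p=pickle.load(open('w5.pkl','rb'));g=cv2.GaussianBlur(cv2.cvtColor(d['img'],cv2.COLOR_BGR2GRAY),(3,3),0)
u,v=383,179
w=g[v-11:v+12,u-11:u+12];bg=np.median(w[[0,-1]])
for k in(30,50):
  m=(w<bg-k).astype(np.uint8)
  cs,_=cv2.findContours(m,cv2.RETR_EXTERNAL,cv2.CHAIN_APPROX_NONE); c=max(cs,key=cv2.contourArea)
  e=cv2.fitEllipse(cv2.convexHull(c));c0=np.array(e[0])+[u-11,v-11];print(c0.round(1),np.round(e[1],1),ray(d,*c0,.08,p).round(4))
print(ray(d,314.7,136,.12,p).round(4))
```

```text
[382.2 178.6] [15.9 16.4] [0.5996 0.1004 0.08  ]
[382.2 178.5] [15.2 15.5] [0.5997 0.1004 0.08  ]
[0.6101 0.1694 0.12  ]
```

Request:
drive_tool(
  claw=[0.3,0.3,0.3,0.3,0.3,0.3,0.3,0.3,0.3,0.3,0.3,0.3],
  offset=[
    [-1.7,3.1,0],
    [-1.7,3.1,0],
    [-1.7,3.1,0],
    [-1.7,3.1,0],
    [-1.7,3.1,0],
    [-1.7,3.1,0],
    [-1.7,3.1,0],
    [-1.7,3.1,0],
    [-1.7,3.1,0],
    [-1.7,3.1,0],
    [-1.7,3.1,0],
    [-1.7,3.1,0],
  ],
  rotation=[
    [0,0,0],
    [0,0,0],
    [0,0,0],
    [0,0,0],
    [0,0,0],
    [0,0,0],
    [0,0,0],
    [0,0,0],
    [0,0,0],
    [0,0,0],
    [0,0,0],
    [0,0,0],
  ],
)

```text
t: 16.4
position: [0.5412, -0.2789, 0.1879]
tcp_rot: [3.141, 0.0, 0.444]
contact_force: [0.1, -0.5, 0.7]
gripper_width: 0.651
gripper_force: 0.0
```

Request:
drive_tool(
  claw=[0.3,0.3,0.3,0.3,0.3,0.3,0.3,0.3,0.3,0.3,0.3,0.3],
  offset=[
    [0,0,0],
    [0,0,0],
    [0,0,0],
    [0,0,0],
    [0,0,0],
    [0,0,0],
    [0,0,0],
    [0,0,0],
    [0,0,0],
    [0,0,0],
    [0,0,0],
    [0,0,0],
  ],
  rotation=[
    [0,0,-7],
    [0,0,-7],
    [0,0,-7],
    [0,0,-7],
    [0,0,-7],
    [0,0,-7],
    [0,0,-7],
    [0,0,-7],
    [0,0,-7],
    [0,0,-7],
    [0,0,-5],
    [0,0,0],
  ],
)

```text
t: 17.4
position: [0.5413, -0.2774, 0.1877]
tcp_rot: [-3.141, 0.0, 1.757]
contact_force: [0.4, 0.2, 0.4]
gripper_width: 0.651
gripper_force: 0.0
```

Run:
```python
from h import *
d,p=snap('w6')
q=proj(d,(.539,-.2455,.082),p);print(q)
u,v=map(int,q);w=cv2.cvtColor(d['img'],cv2.COLOR_BGR2HSV)[v-25:v+26,u-25:u+26]
n,l,s,c=cv2.connectedComponentsWithStats((w[...,1]<90).astype(np.uint8))
Rt=Ro.from_euler('xyz',p[1]).as_matrix()
for i in range(1,n):
  if s[i,4]>60:
    print(s[i]+[u-25,v-25,0,0,0],c[i]+[u-25,v-25])
    bot=s[i,1]+s[i,3]+v-25; cu=s[i,0]+s[i,2]/2+u-25-.5; r=s[i,2]/2
    X=ray(d,cu,bot-.5-r,.082,p);print(X.round(4),(Rt.T@(X-p[0])).round(4))
```

```text
17.4 [ 0.5413 -0.2774  0.1877] [-3.1412e+00  1.0000e-04  1.7568e+00]
[323.22940376 155.60117805]
[313 146  21  23 393] [322.96946565 157.44783715]
[ 0.5392 -0.2475  0.082 ] [0.0298 0.0035 0.1057]
```

Request:
drive_tool(
  claw=[0.3,0.3,0.3,0.3,0.3,0.3,0.3,0.3],
  offset=[
    [2.95,0.35,0],
    [0,0,3],
    [0,0,3],
    [0,0,3],
    [0,0,1.5],
    [0,0,1.2],
    [0,0,0],
    [0,0,0],
  ],
  rotation=[
    [0,0,0],
    [0,0,0],
    [0,0,0],
    [0,0,0],
    [0,0,0],
    [0,0,0],
    [0,0,0],
    [0,0,0],
  ],
)

```text
t: 18.12
position: [0.5391, -0.2478, 0.0712]
tcp_rot: [-3.141, 0.0, 1.751]
contact_force: [0.6, -0.9, 0.8]
gripper_width: 0.648
gripper_force: 0.0
```

Request:
drive_tool(
  claw=[-1,-1,-1,-1,-1,-1,-1,-1,-1,-1,-1],
  offset=[
    [0,0,0.2],
    [0,0,0.2],
    [0,0,0],
    [0,0,0],
    [0,0,0],
    [0,0,0],
    [0,0,0],
    [0,0,0],
    [0,0,0],
    [0,0,0],
    [0,0,0],
  ],
  rotation=[
    [0,0,0],
    [0,0,0],
    [0,0,0],
    [0,0,0],
    [0,0,0],
    [0,0,0],
    [0,0,0],
    [0,0,0],
    [0,0,0],
    [0,0,0],
    [0,0,0],
  ],
  squeeze=30,
)

```text
t: 19.03
position: [0.539, -0.2475, 0.0672]
tcp_rot: [3.141, -0.0, 1.752]
contact_force: [-0.6, 0.2, 2.5]
gripper_width: 0.205
gripper_force: 30.0
```

Request:
drive_tool(
  claw=[-1,-1,-1,-1,-1,-1,-1,-1,-1,-1,-1,-1],
  offset=[
    [0,0,-1],
    [0,0,-3],
    [0,0,-3.5],
    [0,0,-3],
    [0,0,-0.5],
    [3,1.1,0],
    [3,1.1,0],
    [3,1.1,0],
    [3,1.1,0],
    [3,1.1,0],
    [3,1.1,0],
    [3,1.1,0],
  ],
  rotation=[
    [0,0,0],
    [0,0,0],
    [0,0,0],
    [0,0,0],
    [0,0,0],
    [0,0,0],
    [0,0,0],
    [0,0,0],
    [0,0,0],
    [0,0,0],
    [0,0,0],
    [0,0,0],
  ],
)

```text
t: 20.03
position: [0.5765, -0.0256, 0.1773]
tcp_rot: [3.141, -0.0, 1.752]
contact_force: [-0.2, -0.3, 0.1]
gripper_width: 0.207
gripper_force: 30.0
```

Request:
drive_tool(
  claw=[-1,-1,-1,-1,-1,-1,-1,-1],
  offset=[
    [3,1.1,0],
    [3,1.1,0],
    [3,1.1,0],
    [0,0,0],
    [0,0,0],
    [0,0,0],
    [0,0,0],
    [0,0,0],
  ],
  rotation=[
    [0,0,0],
    [0,0,0],
    [0,0,0],
    [0,0,7],
    [0,0,7],
    [0,0,5],
    [0,0,0],
    [0,0,0],
  ],
)

```text
t: 20.7
position: [0.5927, 0.0673, 0.1771]
tcp_rot: [-3.142, 0.0, 1.424]
contact_force: [0.6, -0.4, -0.4]
gripper_width: 0.209
gripper_force: 30.0
```

Run:
```python
from h import *
d,p=snap('w7')
Rt=Ro.from_euler('xyz',p[1]).as_matrix()
print('tip pred',proj(d,p[0]+Rt@[0,0,.0432],p),'hole pred',proj(d,(.5997,.1004,.08),p))
u,v=map(int,proj(d,(.5997,.1004,.08),p))
g=cv2.GaussianBlur(cv2.cvtColor(d['img'],cv2.COLOR_BGR2GRAY),(3,3),0)
w=g[v-11:v+12,u-11:u+12];bg=np.median(w[[0,-1]]);m=(w<bg-40).astype(np.uint8)
cs,_=cv2.findContours(m,cv2.RETR_EXTERNAL,cv2.CHAIN_APPROX_NONE); c=max(cs,key=cv2.contourArea)
e=cv2.fitEllipse(cv2.convexHull(c));c0=np.array(e[0])+[u-11,v-11];print(c0.round(1),np.round(e[1],1),ray(d,*c0,.08,p).round(4))
cv2.imwrite('pics/c7.png',cv2.resize(d['img'][100:250,240:400],None,fx=4,fy=4,interpolation=cv2.INTER_CUBIC))
```

```text
20.7 [0.5927 0.0673 0.1771] [-3.1415e+00  2.0000e-04  1.4238e+00]
tip pred [318.53088675 214.34847128] hole pred [321.01077578 154.50889864]
[321.  154.6] [16.6 16.9] [0.5997 0.1003 0.08  ]
```

View pics/c7.png

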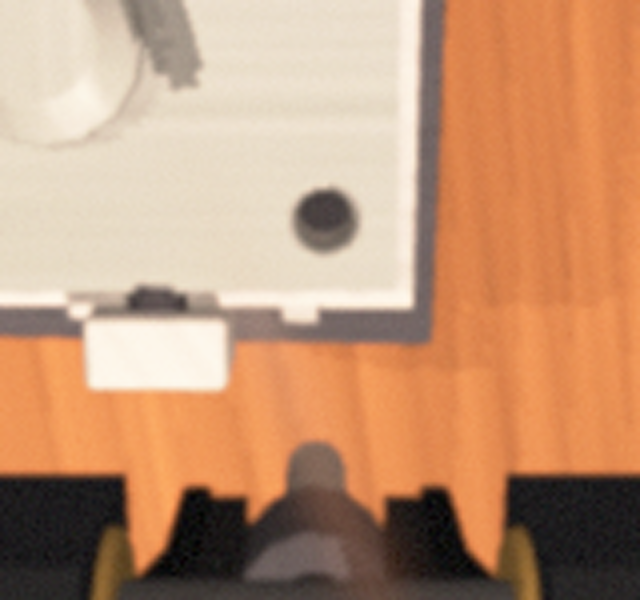

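The bolt hole at (321,154.6) is where I expected, and the bolt tip at about (319,215) matches the prediction. Moving over the hole and down.

Request:
drive_tool(
  claw=[-1,-1,-1,-1,-1,-1,-1],
  offset=[
    [1.7,0.1,0],
    [1.6,0.12,0],
    [0,0,2.5],
    [0,0,2],
    [0,0,0.5],
    [0,0,0],
    [0,0,0],
  ],
  rotation=[
    [0,0,0],
    [0,0,0],
    [0,0,0],
    [0,0,0],
    [0,0,0],
    [0,0,0],
    [0,0,0],
  ],
)

```text
t: 21.33
position: [0.6003, 0.0999, 0.1277]
tcp_rot: [3.141, -0.0, 1.422]
contact_force: [0.2, 0.5, -0.1]
gripper_width: 0.208
gripper_force: 30.0
```

Request:
drive_tool(
  claw=[-1,-1,-1,-1,-1,-1],
  offset=[
    [0,0,0.2],
    [0,0,0.2],
    [0,0,0.2],
    [0,0,0.2],
    [0,0,0],
    [0,0,0],
  ],
  rotation=[
    [0,0,0],
    [0,0,0],
    [0,0,0],
    [0,0,0],
    [0,0,0],
    [0,0,0],
  ],
)

```text
t: 21.83
position: [0.5999, 0.0997, 0.119]
tcp_rot: [-3.142, -0.0, 1.421]
contact_force: [-0.1, -0.6, 0.0]
gripper_width: 0.204
gripper_force: 30.0
```

Request:
drive_tool(
  claw=[-1,-1,-1,-1,-1,-1],
  offset=[
    [0,0,0.2],
    [0,0,0.2],
    [0,0,0.2],
    [0,0,0.2],
    [0,0,0.2],
    [0,0,0],
  ],
  rotation=[
    [0,0,0],
    [0,0,0],
    [0,0,0],
    [0,0,0],
    [0,0,0],
    [0,0,0],
  ],
)

```text
t: 22.33
position: [0.5996, 0.0996, 0.1084]
tcp_rot: [-3.141, 0.0, 1.421]
contact_force: [-1.2, 0.5, -1.1]
gripper_width: 0.206
gripper_force: 30.0
```

In the carrier hole with no force. On down.

Request:
drive_tool(
  claw=[-1,-1,-1,-1,-1,-1,-1,-1,-1,-1],
  offset=[
    [0,0,0.3],
    [0,0,0.3],
    [0,0,0.3],
    [0,0,0.3],
    [0,0,0.3],
    [0,0,0.3],
    [0,0,0.3],
    [0,0,0.1],
    [0,0,0],
    [0,0,0],
  ],
  rotation=[
    [0,0,0],
    [0,0,0],
    [0,0,0],
    [0,0,0],
    [0,0,0],
    [0,0,0],
    [0,0,0],
    [0,0,0],
    [0,0,0],
    [0,0,0],
  ],
)

```text
t: 23.17
position: [0.5999, 0.0997, 0.087]
tcp_rot: [-3.141, -0.0, 1.421]
contact_force: [0.6, 1.1, -0.6]
gripper_width: 0.204
gripper_force: 30.0
```

Request:
drive_tool(
  claw=[-1,-1,-1,-1,-1,-1,-1],
  offset=[
    [0,0,0.1],
    [0,0,0.1],
    [0,0,0.1],
    [0,0,0.1],
    [0,0,0.05],
    [0,0,0],
    [0,0,0],
  ],
  rotation=[
    [0,0,0],
    [0,0,0],
    [0,0,0],
    [0,0,0],
    [0,0,0],
    [0,0,0],
    [0,0,0],
  ],
)

```text
t: 23.75
position: [0.6, 0.0998, 0.0831]
tcp_rot: [3.141, -0.0, 1.421]
contact_force: [-2.1, 0.4, 5.8]
gripper_width: 0.205
gripper_force: 30.0
```

The head is down (z 0.0831, with 6 N). Releasing and backing off to look.

Request:
drive_tool(
  claw=[-1,0.2,0.2,0.2,0.2,0.2,0.2,0.2,0.2,0.2,0.2,0.2],
  offset=[
    [0,0,0],
    [0,0,0],
    [0,0,0],
    [0,0,0],
    [0,0,0],
    [0,0,0],
    [0,0,-0.5],
    [0,0,-2],
    [0,0,-4],
    [0,0,-3.5],
    [-3,0,0],
    [-3,0,0],
  ],
  rotation=[
    [0,0,0],
    [0,0,0],
    [0,0,0],
    [0,0,0],
    [0,0,0],
    [0,0,0],
    [0,0,0],
    [0,0,0],
    [0,0,0],
    [0,0,0],
    [0,0,0],
    [0,0,0],
  ],
)

```text
t: 24.75
position: [0.5923, 0.0416, 0.1853]
tcp_rot: [3.137, -0.002, 1.425]
contact_force: [0.3, -1.0, -0.4]
gripper_width: 0.598
gripper_force: 0.0
```

Request:
drive_tool(
  claw=[0.2,0.2,0.2,0.2],
  offset=[
    [-3,0,0],
    [-2,0,0],
    [0,0,0],
    [0,0,0],
  ],
  rotation=[
    [0,0,0],
    [0,0,0],
    [0,0,0],
    [0,0,0],
  ],
)

```text
t: 25.08
position: [0.5835, -0.0103, 0.1831]
tcp_rot: [3.141, -0.0, 1.418]
contact_force: [0.4, 0.8, 0.2]
gripper_width: 0.596
gripper_force: 0.0
```

Run:
```python
from h import *
from plant import get_image
d,p=snap('w8')
u,v=map(int,proj(d,(.605,.134,.09),p));print(u,v)
v0=max(0,v-70);a=cv2.resize(d['img'][v0:v0+140,u-70:u+70],(400,400),interpolation=cv2.INTER_CUBIC)
s=get_image('scene');b=cv2.resize(s['img'][130:230,265:365],(400,400),interpolation=cv2.INTER_CUBIC)
cv2.imwrite('pics/c8.png',np.hstack([a,b]))
for X in [(.6107,.1685,.12),(.6107,.1685,.08),(.5999,.0998,.098),(.5999,.0998,.08)]: q=proj(s,X);print('scene crop',(400+(q-[265,130])*4-[0,400]).round())
```

```text
25.0833 [ 0.5835 -0.0103  0.1831] [ 3.1410e+00 -4.0000e-04  1.4183e+00]
317 -1
scene crop [703.  97.]
scene crop [702. 147.]
scene crop [633. 175.]
scene crop [633. 197.]
```

View pics/c8.png

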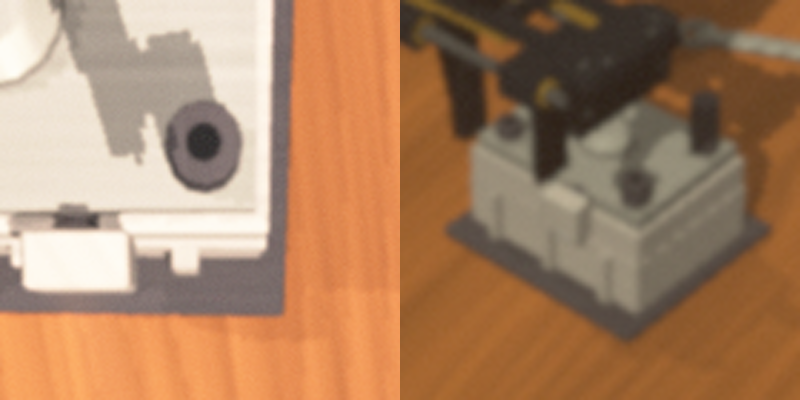

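The drift stands upright at crop (705, 95–150) and the bolt head sits at (635, 172–205), both where a seated part should be. The gripper is clear of everything.

```bash
python3 -c "
from plant import job
print(job.sign_off())"
```

```text
the job is handed in; nothing more can be done
None
```

The drift pin is seated in the drift hole with the holes in line, the bolt is fitted with its head flat on the cover, and the job was handed in at about 25 s; the mug, gear and wrench were not touched.

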